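# Set the slotted bracket to its stop and clamp it

## Robot

A 7-joint arm with a two-finger parallel gripper is mounted at the origin on the work surface. World frame = base frame: x ahead of the robot, y to its left, z up, the work surface at z = 0. Lengths are in m, angles in rad, forces in N, time in s.
With the tool pointing down it reaches from about 0.4 to 0.875 m from the base axis. Payload 19.3 kg.
Tool frame: the origin (TCP) lies midway between the tips of the shut fingers; the grasp point (between the pads) lies 19 mm behind it (bot.pinch_z is the distance from the TCP to the grasp point, in m); z points along the fingers, y is the direction in which the jaws open and shut (so a half turn about z gives the same grasp; the last joint's range is limited). The gripper opens to 85 mm and grips with 20 to 120 N. Pads are 22 mm wide; open, the fingers measure 114 mm over their backs; the gripper's body (76 mm by 85 mm) begins 54 mm behind the grasp point. The pads swing forward as they close: fully open they stand 13 mm farther back than shut.
Start: joints at [1.108, 0.521, -0.036, 1.599, 0.021, 1.021, -0.113], TCP at [0.239, -0.577, 0.231] pointing down, gripper open.
Joint ranges: [-2.91, 2.91], [-0.3, 2.13], [-1.5, 1.42], [0.17, 2.43], [-1.26, 4.41], [0.16, 1.93], [-2.52, 2.52]. Speed limits (rad/s): [1.89, 1.89, 2.39, 2.39, 3.01, 3.01, 3.01].

## Interface

Orientations are given as [roll, pitch, yaw] about the fixed x, y, z axes, in that order (R = Rz(yaw) Ry(pitch) Rx(roll)).
In Python, from workcell import bot gives the robot as it stands. The module is installed in compiled form; this text tells all that it offers.
- The arm moves only by the tool move_arm, never from a script. Its argument "moves" is text: rows parted by semicolons, each of 4 numbers parted by spaces: the shift along the tool's x, y, z in mm, then the turn about the tool's z in rad. In form: dx dy dz yaw; .... A call has exactly 10 rows; each row is the pose to reach, as a shift and turn from the pose commanded when the call began, along the tool's axes at that moment; what a row does not reach only later rows make up. A row lasts 1/12 s, in which the tool goes at most 41.7 mm and 7.16 degrees, less where a joint would pass 70% of its speed; a pose out of reach is approached as far as the arm can. A call with a gripper value outside its range is refused whole. "grip" is the opening, from 0 (shut) to 1 (fully open), set as the call begins (left out, the last holds). The fingers move at their own pace and stop on an object; "grip_force" is the grip in N (left out, the last holds). Time passes only in rows, so rows that repeat a pose let the fingers close, or fill a call up. It gives the time, the measured TCP pose, the force and the opening at its end, in the units of the state.
- bot.observe(): the state, without advancing time (a new reading comes with each control period).
- bot.grab_frame(name): name is "scene" or "side" or "wrist"; returns a dict with "frame" (420x560x3 uint8, red, green, blue), "z_map" (420x560 float32, m along the optical axis (not along the pixel's ray), 0 where there is no reading), "K" (3x3 intrinsics, pixels), "eye" and "attitude" of the camera in the world. Camera axes: x right, y up, looking along -z (the intrinsics and any distortion apply to the point x, -y, -z); pixel columns grow to the right and rows downward; lengths in m; the calibration is good to about 2 mm. The wrist camera is an equidistant fisheye: a pixel r from the principal point sees the ray r / f radians off the axis. A picture is of the moment at which its call begins.
- bot.job_done(): hands the job in, once; it reports no verdict.
Trained networks look in a picture, given as the dict that the camera call returned (one of the last four; its "shot" number tells which), for a name from the list of things; names that differ only in an ending like _2 or _b are one class to them, and where a whole thing is asked for, a point or a joint stands for the part that bears it (a point fixed in the world has none). Each returns a list of dicts, best first, with "conf" (0 to 1); they miss things now and then, are a little off and sometimes report something else, mostly with a low value. They report only what shows in the picture. A call takes as long as a camera call. They do not tell look-alikes from the thing itself.
- bot.search_frame(picture, label): "at" ([column, row] in pixels, amid what is visible of it).
- bot.pinpoint(picture, label): "at" ([column, row] in pixels: a listed point, or the origin of a listed thing).
The state is a dict: "clock": time; "qpos": joint angles; "qd": joint speeds; "joint_efforts": joint torques, N m; "position": TCP position; "tool_rot": TCP orientation; "force": force on the tool from outside, world axes, zero at the start; "moment": the same for the moment, N m; "grip_width": finger opening in m.
Only numpy, scipy, OpenCV 4.12 (cv2) and the standard library are available. Lean on these libraries where they do the work, as an engineer would, in place of code of your own. Each camera call takes 0.05 s, during which the arm holds its last target. There are 200 camera calls.

## Task

On the white enclosure back plate, slide the brass-coloured slotted bracket along its bolts until its leading edge is against the red-tipped stop screw, and press it home there with about 12 N over and above the drag of sliding; more than 20 N would bend the stop. Then turn the black wing knob clockwise to its end stop so that the bracket is clamped up against the screw, and let go. Leave the other things on the bench alone.

Things in the scene. Friction and masses are not known exactly. Their poses are not given: they have to be found in the camera images.
- plate_top (a point): Centre of the top face of the white back plate, 190 x 340 x 10 mm, fixed on the bench. Its y axis (long side) is the slide direction: the bracket is slid towards +y. Terminal blocks along its +x edge reach in to 57 mm from the centre line, 38 mm above the bench. Two fixed 7 mm bolts stand at y = -50 and +50 mm on x = 0.
- bracket: Slotted brass-coloured steel bracket lying on the plate, 50 mm wide (x), 5 mm thick, from y = -115 to +100 mm of its origin (on the underside), upright flange at the -y end. Its 9.5 mm slots allow 30 mm either way from the middle. A sprung nut (22 mm across, 24 mm above the bench) on the y = -50 bolt holds it down: sliding takes a steady 2.5 to 8 N at the flange. It cannot be lifted off.
- bracket_flange (a point): Centre of the outer (-y) face of the bracket's upright flange, 32.5 mm above the bench. The flange is 50 mm wide in x, 8 mm thick (on the +y side of this point), its top 55 mm above the bench. Push it here low down, or pinch it. Axes as the bracket.
- bracket_edge (a point): Middle of the bracket's leading (+y) edge, half-way up its 5 mm thickness. This edge must touch the stop screw's tip; it has 8 to 52 mm to go. Pressed home, it stays touching when let go, held by the drag. Axes as the bracket.
- stop: Red stop block, 44 x 16 x 22 mm, fixed on the plate across the end of the slide. Origin at the centre of its underside, axes as the plate. A locked adjusting screw, 10 mm thick with a red tip, passes through it along y, axis 6.5 mm above the plate; its tip marks the wanted place, at y between -13 and -33 mm of this frame: not measured, find it by feel. Not to be pressed with more than 20 N.
- knob_grip (a point): Centre of the bar of the black wing knob on the bolt at y = +50 mm of the plate: bar 52 mm long (x axis of this frame), 14 mm wide (y), 26 mm tall (38 to 64 mm above the bench), this point 51 mm above the bench. Grip across the 14 mm width from above. Under the bar is a stem 14 mm in diameter, and below 30 mm height a black collar 26 mm across.
- knob (a joint): Angle of the wing knob in rad: 0 slack, grows as it is turned clockwise seen from above; the washer meets the bracket at about 0.5, then it stiffens, with a hard end stop at 1.4 (fully tight). Starts between 0 and 0.3. Turning takes about 0.12 to 0.25 N m and it stays where it is left.
- tape_roll: Yellow roll of tape, 90 mm across, 19 mm high, lying flat on the bench; leave alone. Origin at the centre of its underside.
- screw_jar: Glass jar with red cap, 56 mm across, 75 mm tall; leave alone. Origin at the centre of its underside.
- driver: Screwdriver with a red handle, about 200 mm long, lying on the bench; leave alone.
- fuse_carton: Small cardboard carton, 60 x 90 x 50 mm; leave alone. Origin at the centre of its underside.
There are look-alikes about, which are no part of the job. Of the things like the bracket, leave any that is purple; of the rest the smaller one is meant.

How it is judged:
On the way, in this order (a step that is already met when the one before it is completed fails the run):
1. the bracket is pressed home against the stop screw with more than 6 N (contact force between bracket and stop above 6 N), for 0.2 s.
2. the wing knob is turned clockwise to within 0.15 rad of its end stop while the bracket still touches the stop screw (value of joint knob above 1.25 rad and contact force between bracket and stop above 0.3 N), for 0.2 s.
At the end, for the whole second after the job is handed in: The bracket lies flat and at rest with its leading edge touching the stop screw (more than 0.3 N between them), and the wing knob stands within 0.15 rad of its clockwise end stop (1.4 rad) (all of step 2 and linear speed of bracket below 0.01 m/s and angle between bracket's own z axis and vertical below 0.04 rad).
It fails at once if the stop is pressed with more than 20 N (contact force between bracket and stop above 20 N).
It fails at once if the robot pushes on the stop with more than 20 N (contact force between the arm and stop above 20 N).
It fails at once if a bystander is moved by more than 30 mm (distance of any of tape_roll, screw_jar, driver, fuse_carton from where it was at the start of the episode above 0.03 m).
It also fails if it takes over 61 s, if anything falls off the work surface, if the arm or the gripper's body presses on something with over 40 N, if the wrist force passes 120 N, or if a joint passes its speed limit or range.

## Working session

There is one attempt and no reset: what is moved stays moved. The work goes in short steps, Python scripts to look and compute and a tool call to move; the robot and the scene stay as the last step left them, time stands still between calls to the robot, and variables do not carry over. Pictures are saved under pics/ and viewed, about 8 in all and at most 12, crops included, and the job is handed in when it is done.

Besides the shell and the picture viewer there is one more tool, called after "Request:" as name(argument=value, ...), one argument or row to a line, values as JSON. move_arm: Moves the arm, as the interface text tells. Its arguments: {"type":"object","properties":{"moves":{"type":"string"},"grip":{"type":"number"},"grip_force":{"type":"number"}},"required":["moves"]}

```bash
mkdir -p pics; cat > h.py <<'E'
from workcell import bot
import numpy as np, cv2
def ray2world(p,uv,depth=None,z=None):
    K=p["K"];A=np.array(p["attitude"]);
    if A.shape!=(3,3):
        from scipy.spatial.transform import Rotation as R
        A=R.from_euler('xyz',A).as_matrix() if A.size==3 else A
    d=np.array([(uv[0]-K[0][2])/K[0][0],-(uv[1]-K[1][2])/K[1][1],-1.0])
    if z is not None:
        w=A@d; return np.array(p["eye"])+w*(z-p["eye"][2])/w[2]
    return np.array(p["eye"])+A@(d*depth)
def zat(p,uv):
    u,v=int(round(uv[0])),int(round(uv[1])); w=p["z_map"][max(v-1,0):v+2,max(u-1,0):u+2]; w=w[w>0]
    return float(np.median(w)) if w.size else None
E
cat > a.py <<'E'
from h import *
np.set_printoptions(precision=4,suppress=True)
print(bot.observe(), bot.pinch_z)
for n in ("scene","side"):
    p=bot.grab_frame(n); cv2.imwrite(f"pics/{n}0.png",p["frame"][:,:,::-1])
    print(n,[k for k in p],p["K"],p["eye"],p["attitude"])
    for l,z in (("plate_top",.01),("bracket_flange",.0325),("bracket_edge",.0125),("stop",.01),("knob_grip",.051)):
        for r in bot.pinpoint(p,l)[:4]:
            d=zat(p,r["at"]); print(l,round(r["conf"],2),np.array(r["at"]),"byz",ray2world(p,r["at"],z=z),"dep",ray2world(p,r["at"],depth=d) if d else None)
E
python3 a.py
```

```text
{'clock': 0.0, 'qpos': array([ 1.1078,  0.522 , -0.0364,  1.6   ,  0.0212,  1.0211, -0.1128]), 'qd': array([-0.    ,  0.001 ,  0.0014,  0.0009, -0.0012, -0.0003, -0.001 ]), 'joint_efforts': array([  0.0004, -92.7114,   1.98  , -36.9947,   0.0177,   0.008 ,
        -0.    ]), 'position': array([ 0.2391, -0.5771,  0.2308]), 'tool_rot': array([-3.1406,  0.0001,  0.3928]), 'force': array([-0.0229,  0.062 , -0.4927]), 'moment': array([-0.0014, -0.0158, -0.0087]), 'grip_width': 0.0857275943411566} 0.0187
scene ['frame', 'z_map', 'K', 'eye', 'attitude', 'shot'] [[379.8064   0.     276.1057]
 [  0.     379.8064 218.4475]
 [  0.       0.       1.    ]] [ 0.9012 -0.276   0.8095] [ 0.6072 -0.0052  1.0505]
plate_top 0.86 [288.2 267.4] byz [ 0.5571 -0.0412  0.01  ] dep [ 0.559  -0.0425  0.0144]
plate_top 0.57 [450.1 223. ] byz [0.6527 0.3824 0.01  ] dep [ 0.6494  0.3913 -0.0007]
bracket_flange 0.88 [144.  238.1] byz [ 0.3281 -0.3083  0.0325] dep [ 0.3342 -0.3079  0.0408]
bracket_flange 0.7 [244.8 294.3] byz [ 0.5763 -0.164   0.0325] dep [ 0.5767 -0.1642  0.0336]
bracket_flange 0.69 [302.6 115. ] 
[... 1110 characters left out ...]
-0.1552  0.0395]
bracket_flange 0.56 [432.2 310.6] byz [0.1334 0.2839 0.0325] dep [0.1362 0.3012 0.0461]
bracket_edge 0.96 [390.1 221.8] byz [ 0.2216 -0.1029  0.0125] dep [ 0.2208 -0.1253  0.0001]
bracket_edge 0.67 [295.8 294.9] byz [0.416  0.2613 0.0125] dep [0.4185 0.2473 0.0014]
bracket_edge 0.57 [265.4 240. ] byz [0.533  0.0539 0.0125] dep [0.5344 0.0484 0.009 ]
stop 0.65 [264.7 249.7] byz [0.5251 0.095  0.01  ] dep [0.5202 0.114  0.0226]
knob_grip 0.66 [265.7 220. ] byz [0.5397 0.0186 0.051 ] dep [0.5409 0.0141 0.0484]
knob_grip 0.6 [267.5 192.5] byz [ 0.5719 -0.1388  0.051 ] dep [ 0.576  -0.1556  0.0425]
knob_grip 0.31 [265.6 250.8] byz [0.5061 0.161  0.051 ] dep [0.5177 0.1151 0.0204]
```

View pics/scene0.png

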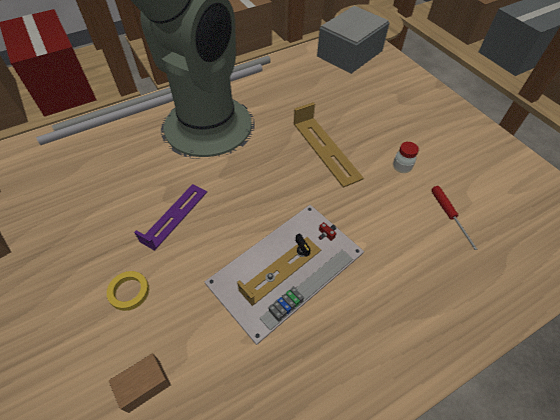

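View pics/side0.png

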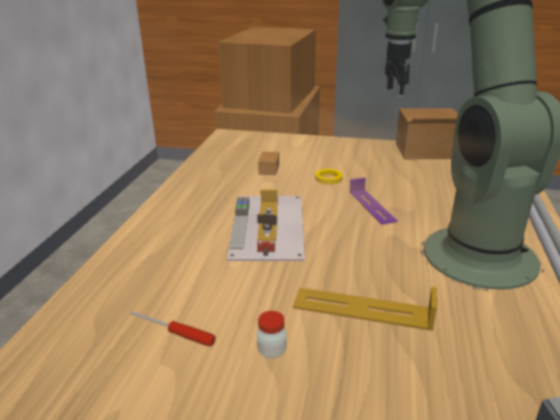

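The scene view shows the plate with the wanted bracket: flange at about (245,292), knob (302,244), stop (327,232). The purple one and the bigger brass one on the bare bench are look-alikes. Next I measure the axes from the depth map.

```bash
cat > m.py <<'E'
from h import *
from scipy.spatial.transform import Rotation as R
np.set_printoptions(precision=4,suppress=True)
def cloud(p):
    K=np.array(p["K"]);z=p["z_map"];v,u=np.indices(z.shape)
    c=np.stack([(u-K[0,2])/K[0,0]*z,-(v-K[1,2])/K[1,1]*z,-z],-1)
    return c@R.from_euler('xyz',p["attitude"]).as_matrix().T+np.array(p["eye"])
for n in ("scene","side"):
    p=bot.grab_frame(n);W=cloud(p);f=p["frame"];h=cv2.cvtColor(f,cv2.COLOR_RGB2HSV)
    near=(np.abs(W[...,0]-.555)<.2)&(np.abs(W[...,1]+.04)<.24)&(p["z_map"]>0)
    plate=near&(h[...,1]<45)&(h[...,2]>120)&(W[...,2]<.03)&(W[...,2]>0)
    P=W[plate]; (c,s,a)=cv2.minAreaRect(P[:,:2].astype(np.float32)); print(n,"plate",c,s,a,"z",np.median(P[:,2]),len(P))
    brass=near&(h[...,0]>15)&(h[...,0]<32)&(h[...,1]>130)
    for nm,lo,hi,m in (("flange",.03,.06,brass),("brkt",.008,.02,brass&(np.abs(W[...,0]-.555)<.06)),("black",.042,.075,near&(h[...,2]<70)),("red",.008,.06,near&((h[...,0]<8)|(h[...,0]>172))&(h[...,1]>120))):
        Q=W[m&(W[...,2]>lo)&(W[...,2]<hi)]
        if len(Q)<5: print(nm,len(Q));continue
        (c,s,a)=cv2.minAreaRect(Q[:,:2].astype(np.float32)); print(nm,len(Q),"rect",np.array(c),np.array(s),round(a,1),"min",Q.min(0),"max",Q.max(0),"med",np.median(Q,0))
    r=(slice(190,345),slice(200,370)) if n=="scene" else (slice(180,270),slice(220,320))
    cv2.imwrite(f"pics/{n}c.png",cv2.resize(f[r][:,:,::-1],None,fx=4.5 if n=="scene" else 6,fy=4.5 if n=="scene" else 6,interpolation=cv2.INTER_CUBIC))
E
python3 m.py
```

```text
scene plate (0.5479878783226013, -0.04360494017601013) (0.19356989860534668, 0.3392966091632843) 11.437447547912598 z 0.009493456837125658 7151
flange 112 rect [ 0.559  -0.0791] [0.0492 0.1741] 11.3 min [ 0.5338 -0.1683  0.03  ] max [0.5996 0.0111 0.058 ] med [ 0.5773 -0.1602  0.0534]
brkt 1162 rect [ 0.5534 -0.0599] [0.0509 0.2135] 11.6 min [ 0.5091 -0.1683  0.0103] max [0.5985 0.0489 0.0198] med [ 0.5558 -0.064   0.0143]
black 163 rect [ 0.5585 -0.0734] [0.0509 0.1859] 12.5 min [ 0.5148 -0.168   0.0422] max [0.5986 0.0127 0.066 ] med [0.544  0.0011 0.0609]
red 130 rect [0.5276 0.0535] [0.0526 0.1116] 12.5 min [0.4898 0.0007 0.0097] max [0.5653 0.1023 0.0554] med [0.5268 0.087  0.0297]
side plate (0.5476337671279907, -0.03648953139781952) (0.1850920170545578, 0.3386719524860382) 10.904829978942871 z 0.008414635717668206 3035
flange 127 rect [ 0.5515 -0.0854] [0.0465 0.1625] 16.0 min [ 0.5477 -0.164   0.0304] max [ 0.595  -0.0009  0.0599] med [ 0.5718 -0.1562  0.0434]
brkt 332 rect [ 0.5528 -0.0568] [0.044  0.2171] 11.4 min [ 0.5118 -0.1668  0.0083] max [0.5931 0.0518 0.02  ] med [ 0.5542 -0.0912  0.0133]
black 0
red 116 rect [0.5226 0.0955] [0.0373 0.0183] 12.4 min [0.5034 0.0871 0.0101] max [0.5403 0.1077 0.0327] med [0.5224 0.0992 0.0238]
```

View pics/scenec.png

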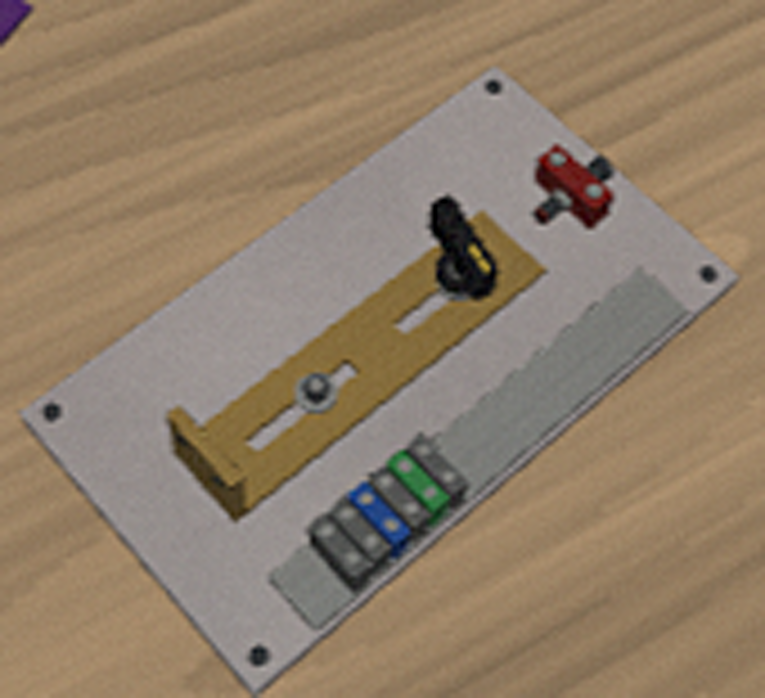

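The crop shows a flat plate with the flange at lower left, the knob bar nearly square to the bracket, and the screw tip at crop (545,213). The plate centre is about (0.548,-0.042) with yaw about 0.20, and the bracket's size matches (214 x 51 mm). I'll push with shut fingers from behind the flange, so first I move over the start point.

Request:
move_arm(
  moves="40 -19 0 0.05; 80 -38 0 0.1; 120 -57 0 0.15; 160 -76 0 0.193; 200 -95 0 0.193; 238 -113 0 0.193; 276 -131 0 0.193; 314 -149 0 0.193; 352 -167 0 0.193; 390 -185 0 0.193",
  grip=0,
  grip_force=60,
)

```text
clock: 1.53
position: [0.5198, -0.2666, 0.2315]
tool_rot: [3.141, -0.0, 0.2]
force: [0.9, -1.0, -0.0]
grip_width: -0.0004
```

```bash
python3 -c "
from h import *
s=bot.observe();print(s)"
```

```text
{'clock': 1.5333, 'qpos': array([ 0.42924992,  0.45630964, -0.07913613,  1.70913629,  0.04206981,
        0.97742166, -1.03648251]), 'qd': array([-0.7582455 ,  0.18744813, -0.08983471, -0.31157992,  0.06131341,
        0.12560983, -0.86255678]), 'joint_efforts': array([  8.42851013, -90.07052422,   0.54629177, -31.97484255,
        -0.30125666,  -0.2592419 ,   2.76363976]), 'position': array([ 0.51976145, -0.26659828,  0.23153675]), 'tool_rot': array([ 3.14136582e+00, -2.99254343e-04,  1.99652344e-01]), 'force': array([ 0.86359787, -1.04450453, -0.04651163]), 'moment': array([-0.05759452, -0.0412731 ,  0.00565559]), 'grip_width': -0.0003635362226133638}
```

Request:
move_arm(
  moves="32 -23 20 0; 64 -46 50 0; 64 -46 80 0; 64 -46 110 0; 64 -46 140 0; 64 -46 170 0; 64 -46 190 0; 64 -46 200 0; 64 -46 207 0; 64 -46 207 0",
)

```text
clock: 2.37
position: [0.5721, -0.2105, 0.0237]
tool_rot: [-3.141, 0.001, 0.2]
force: [-0.5, 0.8, 0.3]
grip_width: -0.0
```

```bash
cat > s.py <<'E'
from h import *
import sys
np.set_printoptions(precision=4,suppress=True)
s=bot.observe();y=.2
print(s["clock"],s["position"],s["tool_rot"],"F",s["force"],"Fy(plate)",s["force"]@[-np.sin(y),np.cos(y),0],s["grip_width"],"q",s["qpos"])
d=s["position"][:2]-[.548,-.042];print("plate xy",d@[np.cos(y),np.sin(y)],d@[-np.sin(y),np.cos(y)])
E
python3 s.py; python3 - <<'E'
from h import *
p=bot.grab_frame("scene");cv2.imwrite("pics/s2.png",cv2.resize(p["frame"][200:340,200:370,::-1],None,fx=4.5,fy=4.5))
E
```

```text
2.3667 [ 0.5721 -0.2105  0.0237] [-3.1411  0.0008  0.1997] F [-0.4655  0.8188  0.2841] Fy(plate) 0.8949368147912996 -1.1532794538998273e-05 q [ 0.3058  0.7728 -0.074   1.7672  0.0907  0.6058 -1.1931]
plate xy -0.009897881956603538 -0.16989020740033137
```

View pics/s2.png

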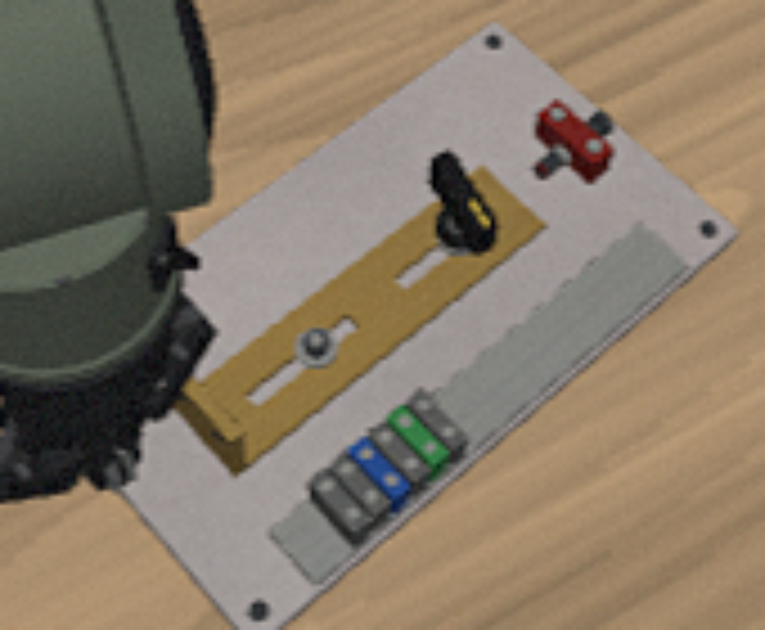

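```bash
cat > t.py <<'E'
from h import *
p=bot.grab_frame("scene")
from scipy.spatial.transform import Rotation as R
y=.2
def f(uv,z):
    A=R.from_euler('xyz',p["attitude"]).as_matrix();K=p["K"];d=A@np.array([(uv[0]-K[0][2])/K[0][0],-(uv[1]-K[1][2])/K[1][1],-1]);w=np.array(p["eye"])+d*(z-p["eye"][2])/d[2]
    d=w[:2]-[.548,-.042];return np.round([d@[np.cos(y),np.sin(y)],d@[-np.sin(y),np.cos(y)]],4)
g=lambda a,b:(200+a/4.5,200+b/4.5)
for n,a,b,z in (("tip",540,172,.0165),("edgeL",485,168,.015),("edgeR",545,225,.015),("fl top outerR",238,472,.01),("flTopL",180,388,.055),("knobA",443,160,.064),("knobB",485,215,.064),("boltnut",317,342,.03),("scr1",493,41,.012),("scr2",708,229,.012),("scr4",258,609,.012)): print(n,f(g(a,b),z))
E
python3 t.py
```

```text
tip [0.0036 0.1093]
edgeL [-0.0186  0.0891]
edgeR [0.0284 0.0884]
fl top outerR [ 0.0263 -0.1223]
flTopL [-0.0093 -0.1264]
knobA [-0.0167  0.0522]
knobB [0.0211 0.0458]
boltnut [ 0.006  -0.0534]
scr1 [-0.079   0.1542]
scr2 [0.0867 0.1541]
scr4 [ 0.0853 -0.1584]
```

Request:
move_arm(
  moves="3 -2 0 0; 6 -4 0 0; 10 -6 0 0; 10 -9 0 0; 10 -12 0 0; 10 -15 0 0; 10 -18 0 0; 10 -20 0 0; 10 -20 0 0; 10 -20 0 0",
)

```text
clock: 3.3
position: [0.5781, -0.1889, 0.0243]
tool_rot: [3.142, 0.0, 0.2]
force: [-0.1, -0.7, 0.5]
grip_width: 0.0001
```

```bash
python3 s.py
```

```text
3.3 [ 0.5781 -0.1889  0.0243] [3.1416 0.     0.1999] F [-0.0829 -0.6949  0.4501] Fy(plate) -0.6646036092444692 8.91231416502624e-05 q [ 0.2667  0.77   -0.0708  1.7719  0.0871  0.6028 -1.2269]
plate xy 0.00028862540529572367 -0.14994918607741214
```

Request:
move_arm(
  moves="1 -2 0 0; 2 -4 0 0; 3 -6 0 0; 3 -8 0 0; 3 -10 0 0; 3 -12 0 0; 3 -14 0 0; 3 -15 0 0; 3 -16 0 0; 3 -17 0 0",
)

```text
clock: 4.13
position: [0.5776, -0.172, 0.0243]
tool_rot: [3.141, 0.0, 0.199]
force: [1.3, -4.1, -1.5]
grip_width: -0.0001
```

```bash
python3 s.py
```

```text
4.1333 [ 0.5776 -0.172   0.0243] [3.1413 0.     0.1994] F [ 1.3251 -4.1191 -1.5293] Fy(plate) -4.300276656760042 -0.00012023568810764549 q [ 0.2375  0.7639 -0.068   1.7874  0.0847  0.5929 -1.2533]
plate xy 0.0031722179332835075 -0.13329432808942596
```

```bash
python3 - <<'E'
from h import *
p=bot.grab_frame("scene");cv2.imwrite("pics/s3.png",cv2.resize(p["frame"][215:265,285:345,::-1],None,fx=12,fy=12,interpolation=cv2.INTER_CUBIC))
E
python3 s.py
```

```text
4.1833 [ 0.5776 -0.1717  0.0243] [3.1415 0.     0.1997] F [ 0.6415 -4.3426 -0.612 ] Fy(plate) -4.383514922008327 5.994618385066734e-05 q [ 0.2373  0.7639 -0.0682  1.7876  0.0846  0.5929 -1.2533]
plate xy 0.003214483502072591 -0.13297759923383812
```

View pics/s3.png

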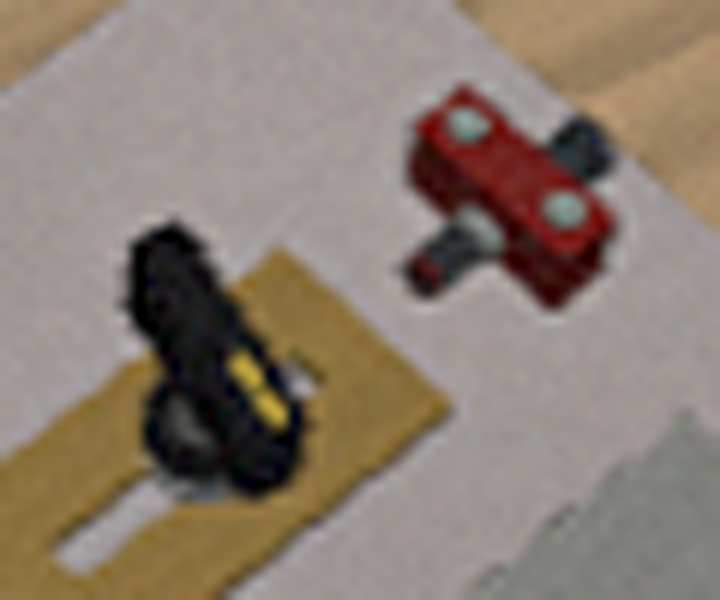

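```bash
sed -i '/^g=/,$d' t.py; cat >> t.py <<'E'
g=lambda a,b:(285+a/12,215+b/12)
for n,a,b,z in (("tip",424,280,.0165),("edgeL",280,245,.015),("edgeR",450,408,.015),("knobA",170,230,.064),("knobB",285,430,.064)): print(n,f(g(a,b),z))
E
python3 t.py; python3 s.py
```

```text
tip [0.0043 0.1097]
edgeL [-0.0217  0.0941]
edgeR [0.0286 0.0929]
knobA [-0.0184  0.0561]
knobB [0.0283 0.0419]
4.2333 [ 0.5776 -0.1717  0.0243] [3.1415 0.0001 0.1998] F [ 0.5927 -3.549  -2.118 ] Fy(plate) -3.596027165681408 -0.00020677529386183924 q [ 0.2373  0.764  -0.0682  1.7875  0.0846  0.593  -1.2532]
plate xy 0.003233622017823035 -0.13297964763771516
```

The edge is now about 16 mm from the tip, with a drag of about 4 N. I advance 11 mm, then feel for contact.

Request:
move_arm(
  moves="0 -1.5 0 0; 0 -3 0 0; 0 -4.5 0 0; 0 -6 0 0; 0 -7 0 0; 0 -8 0 0; 0 -9 0 0; 0 -10 0 0; 0 -10.5 0 0; 0 -11 0 0",
)

```text
clock: 5.07
position: [0.5754, -0.1609, 0.0243]
tool_rot: [-3.142, 0.0, 0.2]
force: [0.3, -4.8, -2.6]
grip_width: 0.0001
```

```bash
python3 s.py
```

```text
5.0667 [ 0.5754 -0.1609  0.0243] [-3.1416  0.      0.1998] F [ 0.3255 -4.7502 -2.5514] Fy(plate) -4.72013456648106 7.083626922656664e-05 q [ 0.2194  0.7585 -0.0667  1.8015  0.0832  0.5843 -1.2695]
plate xy 0.003283897965387432 -0.12196509534285752
```

Request:
move_arm(
  moves="0 -0.2 0 0; 0 -0.4 0 0; 0 -0.6 0 0; 0 -0.8 0 0; 0 -1 0 0; 0 -1.2 0 0; 0 -1.4 0 0; 0 -1.6 0 0; 0 -1.8 0 0; 0 -2 0 0",
)

```text
clock: 5.9
position: [0.5751, -0.1589, 0.0243]
tool_rot: [-3.142, 0.0, 0.2]
force: [0.7, -4.7, -1.9]
grip_width: -0.0001
```

```bash
python3 s.py
```

```text
5.9 [ 0.5751 -0.1589  0.0243] [-3.1416  0.      0.1998] F [ 0.6921 -4.669  -1.9044] Fy(plate) -4.713431457526601 -6.683145017998395e-05 q [ 0.2162  0.7575 -0.0665  1.804   0.083   0.5827 -1.2725]
plate xy 0.0032865654871713943 -0.11997595285144197
```

Request:
move_arm(
  moves="0 -0.1 0 0; 0 -0.2 0 0; 0 -0.3 0 0; 0 -0.4 0 0; 0 -0.5 0 0; 0 -0.6 0 0; 0 -0.7 0 0; 0 -0.8 0 0; 0 -0.8 0 0; 0 -0.8 0 0",
)

```text
clock: 6.73
position: [0.5749, -0.1582, 0.0243]
tool_rot: [3.142, 0.0, 0.2]
force: [1.0, -4.5, -2.4]
grip_width: 0.0002
```

```bash
python3 s.py
```

```text
6.7333 [ 0.5749 -0.1582  0.0243] [3.1416 0.     0.1998] F [ 1.0073 -4.5428 -2.4439] Fy(plate) -4.652351839309175 0.00019788317639041106 q [ 0.2149  0.7572 -0.0663  1.805   0.0829  0.5821 -1.2736]
plate xy 0.003271100642421175 -0.11921609994034511
```

Request:
move_arm(
  moves="0 -0.1 0 0; 0 -0.2 0 0; 0 -0.3 0 0; 0 -0.4 0 0; 0 -0.5 0 0; 0 -0.6 0 0; 0 -0.7 0 0; 0 -0.8 0 0; 0 -0.8 0 0; 0 -0.8 0 0",
)

```text
clock: 7.57
position: [0.5749, -0.158, 0.0243]
tool_rot: [3.141, -0.0, 0.199]
force: [2.3, -8.8, -3.0]
grip_width: -0.0001
```

Request:
move_arm(
  moves="0 -0.1 0 0; 0 -0.2 0 0; 0 -0.3 0 0; 0 -0.4 0 0; 0 -0.5 0 0; 0 -0.5 0 0; 0 -0.5 0 0; 0 -0.5 0 0; 0 -0.5 0 0; 0 -0.5 0 0",
)

```text
clock: 8.4
position: [0.5748, -0.1579, 0.0244]
tool_rot: [3.14, -0.0, 0.199]
force: [1.8, -9.7, -3.5]
grip_width: 0.0001
```

Request:
move_arm(
  moves="0 -0.2 0 0; 0 -0.4 0 0; 0 -0.6 0 0; 0 -0.8 0 0; 0 -1 0 0; 0 -1 0 0; 0 -1 0 0; 0 -1 0 0; 0 -1 0 0; 0 -1 0 0",
)

```text
clock: 9.23
position: [0.5747, -0.1578, 0.0245]
tool_rot: [3.14, -0.001, 0.198]
force: [3.5, -14.3, -3.3]
grip_width: 0.0003
```

```bash
python3 s.py
```

```text
9.2333 [ 0.5747 -0.1578  0.0245] [ 3.1395 -0.0006  0.1985] F [  3.5287 -14.2708  -3.3163] Fy(plate) -14.687378185119394 0.0003491973312119863 q [ 0.2119  0.756  -0.0642  1.8071  0.0836  0.5798 -1.2771]
plate xy 0.0031911140381955584 -0.11878137138345032
```

Request:
move_arm(
  moves="0 -0.1 0 0; 0 -0.2 0 0; 0 -0.3 0 0; 0 -0.4 0 0; 0 -0.4 0 0; 0 -0.4 0 0; 0 -0.4 0 0; 0 -0.4 0 0; 0 -0.4 0 0; 0 -0.4 0 0",
)

```text
clock: 10.07
position: [0.5747, -0.1577, 0.0246]
tool_rot: [3.139, -0.001, 0.198]
force: [3.2, -16.1, -2.3]
grip_width: 0.0001
```

```bash
python3 s.py; python3 - <<'E'
from h import *
p=bot.grab_frame("scene");cv2.imwrite("pics/s4.png",cv2.resize(p["frame"][215:265,285:345,::-1],None,fx=12,fy=12,interpolation=cv2.INTER_CUBIC))
E
```

```text
10.0667 [ 0.5747 -0.1577  0.0246] [ 3.1392 -0.0008  0.1982] F [  3.214  -16.0944  -2.2908] Fy(plate) -16.41210194378052 8.342713182953261e-05 q [ 0.2114  0.7558 -0.0639  1.8075  0.0837  0.5793 -1.2776]
plate xy 0.0032166587466567007 -0.11870602634025067
```

View pics/s4.png

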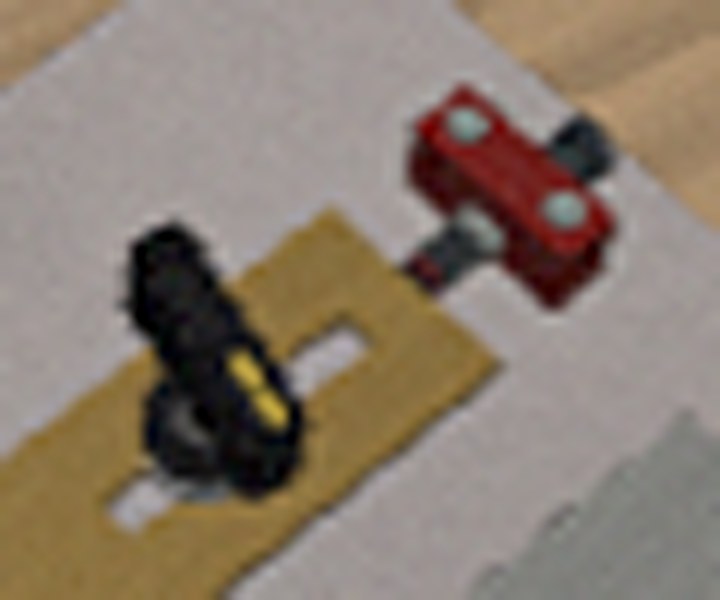

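The bracket edge meets the red tip in the picture, and the push is 16.4 N against 4.7 N of drag, so about 11.7 N net. I back off, rise, and turn the tool half round so joint 7 has room for the knob turn.

Request:
move_arm(
  moves="0 3 0 0; 0 8 0 0; 0 15 0 0; 0 22 0 0; 0 22 -30 -0.1; 0 22 -65 -0.22; 0 22 -100 -0.34; 0 22 -130 -0.46; 0 10 -140 -0.58; 0 -10 -140 -0.7",
)

```text
clock: 10.95
position: [0.5737, -0.1481, 0.1675]
tool_rot: [3.137, -0.001, 0.902]
force: [0.6, 0.4, 0.8]
grip_width: -0.0002
```

```bash
python3 s.py
```

```text
10.95 [ 0.5737 -0.1481  0.1675] [ 3.1368 -0.0013  0.9024] F [0.5642 0.4171 0.7968] Fy(plate) 0.29672053340924126 -0.0001820338641021014 q [ 0.355   0.5533 -0.2891  1.7428  0.1993  0.8693 -0.6902]
plate xy 0.004101684343737279 -0.109102288014969
```

Request:
move_arm(
  moves="13 -15 0 -0.12; 26 -30 0 -0.24; 39 -45 0 -0.36; 52 -60 0 -0.48; 65 -75 0 -0.6; 78 -90 0 -0.72; 91 -105 0 -0.84; 102 -118 0 -0.96; 102 -118 0 -1.08; 102 -118 0 -1.2",
  grip=1,
)

```text
clock: 11.78
position: [0.5434, 0.0083, 0.1646]
tool_rot: [3.141, -0.0, 2.107]
force: [-0.6, -1.3, -0.3]
grip_width: 0.0853
```

Request:
move_arm(
  moves="0 0 0 -0.12; 0 0 0 -0.24; 0 0 0 -0.36; 0 0 0 -0.48; 0 0 0 -0.6; 0 0 0 -0.72; 0 0 0 -0.84; 0 0 0 -0.96; 0 0 0 -0.98; 0 0 0 -0.98",
)

```text
clock: 12.62
position: [0.5434, 0.0071, 0.1642]
tool_rot: [3.141, -0.0, 3.077]
force: [0.6, -0.2, 0.4]
grip_width: 0.0859
```

```bash
python3 s.py; python3 - <<'E'
from h import *
p=bot.grab_frame("wrist");cv2.imwrite("pics/w1.png",p["frame"][:,:,::-1]);print(p["K"],p["eye"],p["attitude"])
from scipy.spatial.transform import Rotation as R
def fw(p,uv,z):
    K=p["K"];a=np.array([(uv[0]-K[0][2])/K[0][0],(uv[1]-K[1][2])/K[1][1]]);r=np.hypot(*a);d=np.array([a[0]/r*np.sin(r),-a[1]/r*np.sin(r),-np.cos(r)])
    d=R.from_euler('xyz',p["attitude"]).as_matrix()@d;return np.array(p["eye"])+d*(z-p["eye"][2])/d[2]
for l,z in (("knob_grip",.051),("stop",.01),("bracket_edge",.0125),("plate_top",.01)):
    for r in bot.pinpoint(p,l)[:2]: print(l,r,fw(p,r["at"],z))
h=cv2.cvtColor(p["frame"],cv2.COLOR_RGB2HSV)
E
```

```text
12.6167 [0.5434 0.0071 0.1642] [ 3.1412 -0.0004  3.0772] F [ 0.641  -0.1685  0.4345] Fy(plate) -0.29247786348828786 0.08591032060879834 q [ 0.482   0.6071 -0.8516  1.8499  0.5584  0.9428  0.8832]
plate xy 0.00528374221536369 0.048989350752127785
[[325.1922621    0.         278.57184603]
 [  0.         325.1922621  204.99734681]
 [  0.           0.           1.        ]] [0.46870697 0.0112917  0.3061212 ] [-2.98176596e-01 -8.14228644e-05  1.50587386e+00]
knob_grip {'at': [277.0, 196.9], 'conf': 0.8} [0.53998211 0.0053954  0.051     ]
knob_grip {'at': [225.0, 201.9], 'conf': 0.3} [ 0.54141035 -0.03774834  0.051     ]
stop {'at': [362.8, 164.3], 'conf': 0.86} [0.52463352 0.08723672 0.01      ]
stop {'at': [236.9, 195.4], 'conf': 0.71} [ 0.54744532 -0.03345402  0.01      ]
bracket_edge {'at': [495.5, 59.8], 'conf': 0.9} [0.41643055 0.2397337  0.0125    ]
bracket_edge {'at': [339.8, 168.3], 'conf': 0.77} [0.52691623 0.06443359 0.0125    ]
plate_top {'at': [227.5, 202.5], 'conf': 0.58} [ 0.55385184 -0.04326397  0.01      ]
```

View pics/w1.png

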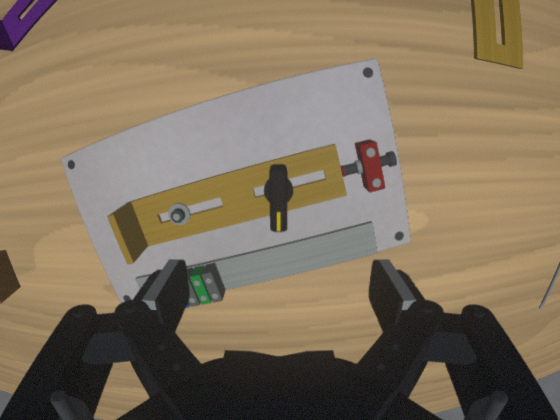

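The bar stands upright in the wrist picture at column 279, rows 166 to 231, so the jaws are already aligned with it. Its centre comes out at about (0.541, 0.006), and the length comes out right at 52 mm. I descend.

Request:
move_arm(
  moves="2 -1 20 0; 2 -1 45 0; 2 -1 70 0; 2 -1 90 0; 2 -1 105 0; 2 -1 117 0; 2 -1 125 0; 2 -1 129 0; 2 -1 129 0; 2 -1 129 0",
  grip=0.6,
)

```text
clock: 13.7
position: [0.5417, 0.0067, 0.0359]
tool_rot: [3.142, 0.001, 3.08]
force: [-0.5, 0.2, 0.4]
grip_width: 0.0513
```

```bash
python3 s.py; python3 - <<'E'
from h import *
p=bot.grab_frame("wrist");cv2.imwrite("pics/w2.png",p["frame"][:,:,::-1])
E
```

```text
13.7 [0.5417 0.0067 0.0359] [3.1415 0.0007 3.0796] F [-0.5201  0.2138  0.358 ] Fy(plate) 0.31282352446359013 0.051280019140899365 q [ 0.3754  0.7808 -0.7024  1.9259  0.7599  0.7212  0.7234]
plate xy 0.003535704923965361 0.04901879213496416
```

View pics/w2.png

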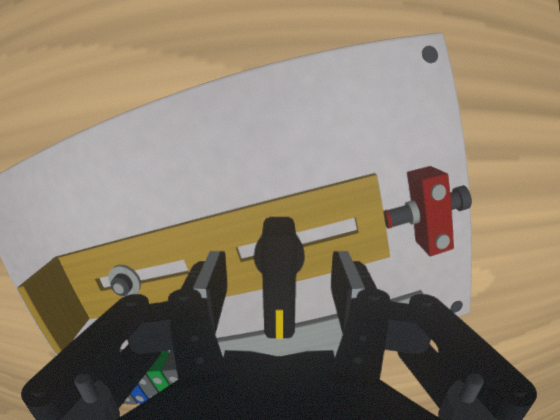

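The knob is central between the jaws and aligned, so I close.

Request:
move_arm(
  moves="0 0 0 0; 0 0 0 0; 0 0 0 0; 0 0 0 0; 0 0 0 0; 0 0 0 0; 0 0 0 0; 0 0 0 0; 0 0 0 0; 0 0 0 0",
  grip=0,
  grip_force=80,
)

```text
clock: 14.58
position: [0.5416, 0.0068, 0.0358]
tool_rot: [3.142, 0.001, 3.08]
force: [-2.7, 0.4, 9.3]
grip_width: 0.0128
```

```bash
python3 s.py
```

```text
14.5833 [0.5416 0.0068 0.0358] [3.1415 0.0007 3.08  ] F [-2.712   0.4147  9.3028] Fy(plate) 0.945273601530364 0.012775203169058422 q [ 0.3753  0.7807 -0.7025  1.9262  0.7601  0.7211  0.7233]
plate xy 0.0034110741565896675 0.04913651671269745
```

Request:
move_arm(
  moves="0 0 0 0.08; 0 0 0 0.16; 0 0 0 0.24; 0 0 0 0.32; 0 0 0 0.4; 0 0 0 0.48; 0 0 0 0.56; 0 0 0 0.64; 0 0 0 0.72; 0 0 0 0.8",
)

```text
clock: 15.42
position: [0.5412, 0.0061, 0.0358]
tool_rot: [-3.141, 0.001, 2.276]
force: [-5.0, -3.2, 11.5]
grip_width: 0.013
```

```bash
python3 s.py; python3 -c "
from h import *
print(bot.observe()['moment'])"
```

```text
15.4167 [0.5412 0.0061 0.0358] [-3.1408  0.0008  2.2756] F [-5.0397 -3.2114 11.5072] Fy(plate) -2.146134316371573 0.012992556219756845 q [ 0.2473  0.7287 -0.5125  1.9332  0.5874  0.6323  0.0617]
plate xy 0.002895219246495326 0.04845793586893359
[-0.71548883  1.08804489  0.21660698]
```

Request:
move_arm(
  moves="0 0 0 0.03; 0 0 0 0.06; 0 0 0 0.09; 0 0 0 0.12; 0 0 0 0.15; 0 0 0 0.18; 0 0 0 0.21; 0 0 0 0.24; 0 0 0 0.26; 0 0 0 0.26",
)

```text
clock: 16.25
position: [0.541, 0.0059, 0.0359]
tool_rot: [-3.141, 0.001, 2.018]
force: [-5.7, -4.8, 14.0]
grip_width: 0.0128
```

```bash
python3 s.py; python3 -c "
from h import *
print(bot.observe()['moment'])"
```

```text
16.25 [0.541  0.0059 0.0359] [-3.1405  0.001   2.018 ] F [-5.6681 -4.8277 14.0405] Fy(plate) -3.6054214968849254 0.012821664121011942 q [ 0.2022  0.7156 -0.4481  1.9358  0.5236  0.6076 -0.1416]
plate xy 0.002638644719829494 0.04837157433055379
[-0.87666161  1.23558953  0.03043972]
```

Request:
move_arm(
  moves="0 0 0 0.01; 0 0 0 0.02; 0 0 0 0.03; 0 0 0 0.04; 0 0 0 0.05; 0 0 0 0.06; 0 0 0 0.07; 0 0 0 0.08; 0 0 0 0.08; 0 0 0 0.08",
)

```text
clock: 17.08
position: [0.5409, 0.0059, 0.0358]
tool_rot: [-3.14, 0.001, 1.939]
force: [-6.5, -4.1, 14.2]
grip_width: 0.0128
```

```bash
python3 s.py; python3 -c "
from h import *
print(bot.observe()['moment'])"
```

```text
17.0833 [0.5409 0.0059 0.0358] [-3.1405  0.001   1.9392] F [-6.4907 -4.0954 14.188 ] Fy(plate) -2.7242166995390944 0.012754368931261919 q [ 0.1882  0.7121 -0.4283  1.9366  0.5033  0.6004 -0.2028]
plate xy 0.00255740075915007 0.04838484517970284
[-0.86932162  1.36128467  0.03961272]
```

Request:
move_arm(
  moves="0 0 0 0.01; 0 0 0 0.02; 0 0 0 0.03; 0 0 0 0.04; 0 0 0 0.05; 0 0 0 0.06; 0 0 0 0.07; 0 0 0 0.08; 0 0 0 0.08; 0 0 0 0.08",
)

```text
clock: 17.92
position: [0.5409, 0.0059, 0.0359]
tool_rot: [-3.141, 0.002, 1.862]
force: [-7.1, -5.6, 15.1]
grip_width: 0.0129
```

```bash
python3 s.py; python3 - <<'E'
from h import *
print(bot.observe()['moment'])
p=bot.grab_frame("wrist");cv2.imwrite("pics/w3.png",p["frame"][:,:,::-1])
E
```

```text
17.9167 [0.5409 0.0059 0.0359] [-3.1406  0.0016  1.862 ] F [-7.0885 -5.5703 15.0565] Fy(plate) -4.051014982634005 0.012852392680171193 q [ 0.1737  0.7085 -0.4082  1.9375  0.4835  0.5935 -0.2633]
plate xy 0.0025865078204337913 0.048396205926169555
[-1.1654017   1.43746139  1.94317644]
```

View pics/w3.png

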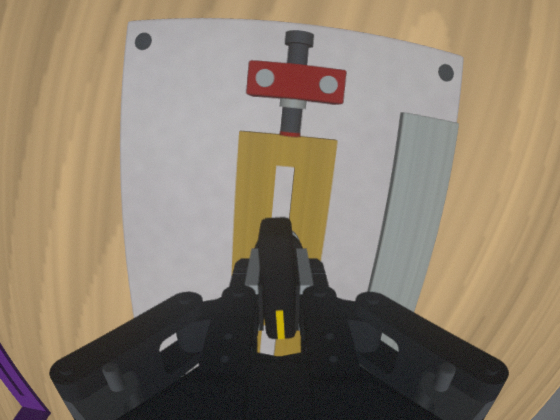

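The moment has jumped to 1.9 N m at about 1.4 rad, so the knob is at its end stop, and the bracket still touches the red tip in the picture. I release and rise.

Request:
move_arm(
  moves="0 0 0 -0.01; 0 0 0 -0.01; 0 0 0 -0.01; 0 0 0 -0.01; 0 0 0 -0.01; 0 0 0 -0.01; 0 0 0 -0.01; 0 0 0 -0.01; 0 0 0 -0.01; 0 0 0 -0.01",
  grip=0.6,
)

```text
clock: 18.8
position: [0.5413, 0.0067, 0.0353]
tool_rot: [-3.142, -0.0, 1.87]
force: [0.5, 0.4, -0.1]
grip_width: 0.0509
```

Request:
move_arm(
  moves="0 0 -5 0; 0 0 -15 0; 0 0 -30 0; 0 0 -50 0; 0 0 -70 0; 0 0 -90 0; 0 0 -110 0; 0 0 -120 0; 0 0 -120 0; 0 0 -120 0",
)

```text
clock: 19.63
position: [0.5414, 0.0065, 0.1556]
tool_rot: [3.141, 0.0, 1.87]
force: [-0.1, -0.4, -0.5]
grip_width: 0.0514
```

```bash
python3 s.py; python3 - <<'E'
from h import *
p=bot.grab_frame("wrist");cv2.imwrite("pics/w4.png",p["frame"][:,:,::-1])
E
```

```text
19.6333 [0.5414 0.0065 0.1556] [3.1409 0.0004 1.8695] F [-0.0819 -0.414  -0.4528] Fy(plate) -0.3895287357797314 0.05139911893585501 q [ 0.2597  0.5299 -0.5196  1.8739  0.3484  0.8275 -0.1409]
plate xy 0.0031620101876356135 0.04880165012829144
```

View pics/w4.png

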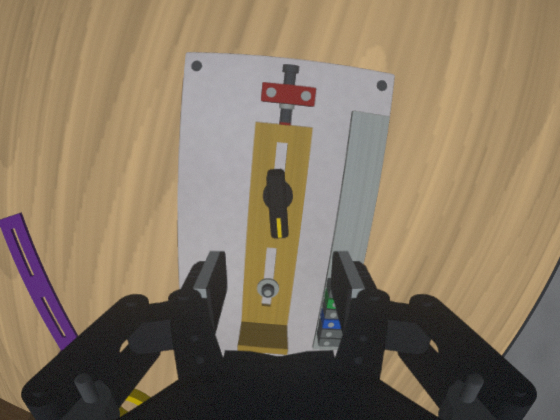

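The hands are off and the bracket still touches the tip. The bar looks slightly tilted to the tool, so I measure the knob angle against the bracket axis.

```bash
cat > k.py <<'E'
from h import *
from scipy.spatial.transform import Rotation as R
p=bot.grab_frame("wrist");f=p["frame"];K=p["K"];A=R.from_euler('xyz',p["attitude"]).as_matrix()
def fw(uv,z):
    a=(np.atleast_2d(uv)-[K[0][2],K[1][2]])/K[0][0];r=np.hypot(*a.T)[:,None]
    d=np.c_[a*[1,-1]/r*np.sin(r),-np.cos(r)]@A.T;return (p["eye"]+d*((z-p["eye"][2])/d[:,2:]))[:,:2]
pl=fw([[197,66],[382,86]],.012);br=fw([[257,122],[243,322]],.015);br2=fw([[311,128],[291,323]],.015)
an=lambda q:np.arctan2(*(q[0]-q[1])[::-1])
print("plate yaw",an(pl[::-1]),"bracket",an(br)-np.pi/2,an(br2)-np.pi/2)
g=f.max(2);m=np.zeros(g.shape,np.uint8);m[160:245,255:305]=g[160:245,255:305]<75
yel=np.zeros_like(m);h=cv2.cvtColor(f,cv2.COLOR_RGB2HSV);yel[215:242,268:292]=(h[215:242,268:292,0]>22)&(h[215:242,268:292,1]>200)&(h[215:242,268:292,2]>150)
v,u=np.nonzero(m)
for lo,hi in((170,178),(208,216),(220,234)):
    for r in range(lo,hi,3): s=u[v==r];print(r,s.min(),s.max(),(s.min()+s.max())/2)
cv2.imwrite("pics/w5.png",cv2.resize(f[100:260,220:340,::-1],None,fx=4,fy=4,interpolation=cv2.INTER_CUBIC))
def mid(r): s=u[v==r];return (s.min()+s.max())/2
b=fw([[np.mean([mid(r) for r in range(170,177)]),173],[np.mean([mid(r) for r in range(222,233)]),227]],.064)
print("bar dir",an(b),"knob est vs .2:",.2+np.pi-an(b)-0, .2-(an(b)-np.pi))
E
python3 k.py
```

```text
plate yaw 0.19640708032935553 bracket 0.20278073948112518 0.22599456270533658
170 271 282 276.5
173 268 284 276.0
176 268 284 276.0
208 270 286 278.0
211 270 286 278.0
214 270 287 278.5
220 271 287 279.0
223 271 287 279.0
226 271 287 279.0
229 272 288 280.0
232 272 288 280.0
bar dir 1.9272063953091987 knob est vs .2: 1.4143862582805946 1.4143862582805944
```

```bash
true
```

```text
(no output)
```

View pics/w5.png

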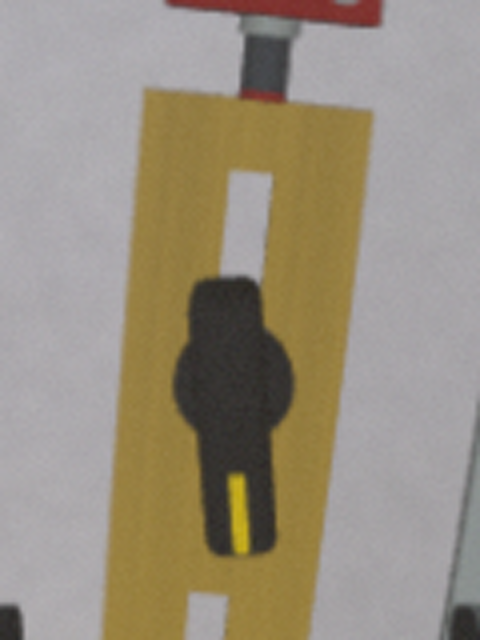

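The knob measures 1.41 rad, which is at its end stop, and the crop shows the bracket edge against the red tip. I hand in.

```bash
python3 -c "
from workcell import bot
print(bot.job_done())"
```

```text
the job is handed in; nothing more can be done
None
```

I slid the bracket against the red-tipped stop screw and clamped it there with the wing knob. I then let go and handed the job in at about 20 s on the robot's clock. Handing in reports no verdict.

- **Pressing home:** I pushed the flange with shut fingers and found the stop by feel. The push settled at about 16.4 N against a sliding drag of about 4.7 N, so about 11.7 N net on the stop. The net force was about 10 N or more for some 0.8 s.
- **Clamping:** I turned the knob clockwise by about 1.2 rad until the moment jumped to 1.9 N m, which is the end stop.
- **Last checks:** With the gripper clear of the knob, the wrist picture puts the knob at 1.41 rad and shows the bracket edge against the red tip. I could not measure the remaining contact force between the bracket and the screw, so that rests on the picture alone.
- **One disagreement:** A first reading by eye suggested the knob was nearer 1.3 rad. The calibrated measurement did not bear that out.
- **Bystanders:** The arm's path kept clear of the tape roll, jar, screwdriver and carton, and I felt no unexpected contact. I did not measure their positions again at the end.

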